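Candles in order of height on the desk ledge

TASK

Line the four pillar candles up by height along the wooden ledge, each standing upright in the middle of its own round felt pad: the tallest on the pad next to the potted plant, then the next tallest, down to the shortest at the clock end. Set them down gently, without dropping or tipping any, and leave the white tumbler where it stands.

Things in the scene. Friction and masses are not known exactly. Their poses are not given: they have to be found in the camera images.
- candle_sage: sage (muted green) pillar candle, a solid upright cylinder 45 mm in diameter and 110 mm tall (plus a short thin black wick that may be ignored), loose, standing upright on the desk (z = 0) at the start, 157 g give or take 30%; origin at the centre of its underside, z up
- candle_ivory: ivory-white pillar candle, a solid upright cylinder 45 mm in diameter and 90 mm tall (plus a short thin black wick that may be ignored), loose, standing upright on the desk (z = 0) at the start, 129 g give or take 30%; origin at the centre of its underside, z up
- candle_blue: blue pillar candle, a solid upright cylinder 45 mm in diameter and 70 mm tall (plus a short thin black wick that may be ignored), loose, standing upright on the desk (z = 0) at the start, 100 g give or take 30%; origin at the centre of its underside, z up
- candle_terracotta: terracotta (orange-red) pillar candle, a solid upright cylinder 45 mm in diameter and 50 mm tall (plus a short thin black wick that may be ignored), loose, standing upright on the desk (z = 0) at the start, 72 g give or take 30%; origin at the centre of its underside, z up
- pad_mustard: mustard felt pad, a fixed disc 60 mm in diameter and 2 mm thick, one of four in a straight row at 90 mm spacing along a fixed pale wooden ledge (550 mm long, 120 mm deep, 30 mm high) on the far part of the desk; origin at the centre of its underside, 30 mm above the desk (pad top: 32 mm), z up. The order of the pad colours in the row varies and does not matter
- pad_navy: navy felt pad, a fixed disc 60 mm in diameter and 2 mm thick, one of four in a straight row at 90 mm spacing along a fixed pale wooden ledge (550 mm long, 120 mm deep, 30 mm high) on the far part of the desk; origin at the centre of its underside, 30 mm above the desk (pad top: 32 mm), z up. The order of the pad colours in the row varies and does not matter
- pad_burgundy: burgundy felt pad, a fixed disc 60 mm in diameter and 2 mm thick, one of four in a straight row at 90 mm spacing along a fixed pale wooden ledge (550 mm long, 120 mm deep, 30 mm high) on the far part of the desk; origin at the centre of its underside, 30 mm above the desk (pad top: 32 mm), z up. The order of the pad colours in the row varies and does not matter
- pad_grey: grey felt pad, a fixed disc 60 mm in diameter and 2 mm thick, one of four in a straight row at 90 mm spacing along a fixed pale wooden ledge (550 mm long, 120 mm deep, 30 mm high) on the far part of the desk; origin at the centre of its underside, 30 mm above the desk (pad top: 32 mm), z up. The order of the pad colours in the row varies and does not matter
- plant: small potted succulent, 54 mm across and about 95 mm tall, green in a terracotta pot, fixed on either end of the ledge, in line with the pads, 100 mm beyond the centre of the end pad; a white clock 56 mm high is fixed on the other end in the same way; origin at the centre of the pot's underside, on the ledge's top (30 mm above the desk)
- tumbler: white ceramic tumbler, open, no handle, 68 mm across its rim, 85 mm tall, 250 g, loose, standing upright among the candles; origin at the centre of its underside. Candles, tumbler and a low red matchbox (36 x 53 x 16 mm, not listed) stand in a loose row nearer the robot than the ledge, centres at least 95 mm apart

How it is judged:
By the outcome, as a careful person would: the job done as asked, in the order asked, and still so for the second after the job is handed in, with the robot touching nothing.
It also fails if it takes over 109 s, if anything falls off the work surface, if the arm or the gripper's body presses on something with over 40 N, if the wrist force passes 120 N, or if a joint passes its speed limit or range.

ROBOT

A 7-joint arm with a two-finger parallel gripper is mounted at the origin on the work surface. World frame = base frame: x ahead of the robot, y to its left, z up, the work surface at z = 0. Lengths are in mm, angles in degrees, forces in N, time in s.
With the tool pointing down it reaches from about 400 to 850 mm from the base axis. Payload 4.5 kg.
Tool frame: the origin (TCP) lies where the fingers leave the gripper's body, on its centre line; the fingertips stand 73 mm ahead of it and the grasp point (between the pads) lies 54 mm ahead of it (finger_overhang is the distance from the TCP to the fingertips, in mm); x points along the fingers, y is the direction in which the jaws open and shut, and the axes are right-handed (so a half turn about x gives the same grasp; the last joint's range is limited). The gripper opens to 85 mm and grips with 20 to 120 N. Pads are 22 mm wide; open, the fingers measure 114 mm over their backs; the gripper's body (76 mm by 85 mm) begins 54 mm behind the grasp point. The pads swing forward as they close: fully open they stand 13 mm farther back than shut.
Start: joints at [70.004, 39.483, -11.15, 89.685, 9.013, 51.709, -12.324], TCP at [233.477, -579.772, 303.917] pointing down, gripper open.
Joint ranges: [-172.22, 172.22], [-26.19, 119.32], [-84.43, 86.54], [7.71, 146.69], [-57.33, 237.33], [2.42, 119.75], [-152.13, 152.13]. Speed limits (degrees/s): [147.25, 147.25, 180, 180, 180, 180, 180].

INTERFACE

Orientations are given as [roll, pitch, yaw] about the fixed x, y, z axes, in that order (R = Rz(yaw) Ry(pitch) Rx(roll)).
In Python, from workcell import sense, capture, close_job, finger_overhang gives the robot as it stands.
- The arm moves only by the tool servo_tool, never from a script. Its argument "plan" is a list that holds one entry, the list of rows, each a list of 6 numbers: the shift along the tool's x, y, z in units of 120 mm (1.0 is 120 mm), then the turn, a rotation vector about the tool's x, y, z in units of 0.08 rad (1.0 is 0.08 rad). In form: [[[x, y, z, ax, ay, az], ...]]. A call has 1 to 20 rows; each row shifts and turns the commanded pose from where the row before left it, along the tool's axes as they then stand; what a row does not reach is not made up. A row lasts 1/10 s, in which the tool goes at most 50 mm and 8.59 degrees, less where a joint would pass 70% of its speed; a pose out of reach is approached as far as the arm can. A call with a number of a shift or a turn outside -1 to 1 is refused whole. A call with a gripper value outside its range is refused whole. "jaw" is the closure, from 0 (fully open) to 1 (shut), set as the call begins (left out, the last holds). The fingers move at their own pace and stop on an object; "squeeze" is the grip in N (left out, the last holds). Time passes only in rows, so rows that do not move let the fingers close. It gives the time, the measured TCP pose, the force and the opening at its end, in the units of the state.
- sense(): the state, without advancing time (a new reading comes with each control period).
- capture(name): name is "side" or "top" or "wrist"; returns a dict with "img" (400x640x3 uint8, red, green, blue), "camera_matrix" (3x3 intrinsics, pixels), "k1" (the pictures are not rectified: a ray, as slopes to the right and down, at radius r is drawn at 1 + k1 r^2 times it, then the intrinsics apply), "R" (3x3) and "t" (3): a world point X has camera coordinates R X + t. Camera axes: x right, y down, z forward; pixel columns grow to the right and rows downward; lengths in mm; the calibration is good to about 2 mm. A picture is of the moment at which its call begins. There is no depth.
- close_job(): hands the job in, once; it reports no verdict.
The state is a dict: "t": time; "q": joint angles; "qd": joint speeds; "tau": joint torques, N m; "ee_pos": TCP position; "eef_rot": TCP orientation; "ft_force": force on the tool from outside, world axes, zero at the start; "moment": the same for the moment, N m; "grip_width": finger opening in mm.
Only numpy, scipy, OpenCV 4.12 (cv2) and the standard library are available. Lean on these libraries where they do the work, as an engineer would, in place of code of your own. Each camera call takes 0.05 s, during which the arm holds its last target.

## Working session

There is one attempt and no reset: what is moved stays moved. The work goes in short steps, Python scripts to look and compute and a tool call to move; the robot and the scene stay as the last step left them, time stands still between calls to the robot, and variables do not carry over. Pictures are saved under pics/ and viewed, and the job is handed in when it is done.

Besides the shell and the picture viewer there is one more tool, called after "Emit:" as name(argument=value, ...), one argument or row to a line, values as JSON. servo_tool: Moves the arm, as the interface text tells. Shifts and turns lie within -1 to 1; 1 stands for 120 mm of shift or 0.08 rad of turn. Its arguments: {"type":"object","properties":{"plan":{"type":"array"},"jaw":{"type":"number"},"squeeze":{"type":"number"}},"required":["plan"]}

```bash
mkdir -p pics; ls; python3 - <<'E'
from workcell import sense,capture,finger_overhang
import cv2
s=sense();print({k:s[k] for k in('t','ee_pos','eef_rot','ft_force','grip_width')},finger_overhang)
for n in('top','side'):
    c=capture(n);cv2.imwrite(f'pics/{n}0.png',c['img'][:,:,::-1]);print(n,c['camera_matrix'],c['k1'],c['R'],c['t'])
E
```

```text
pics
{'t': 0.0, 'ee_pos': array([ 233.20237286, -579.29481794,  303.0781994 ]), 'eef_rot': array([-86.20466902,  89.89270574, 115.73154767]), 'ft_force': array([-0.37124368, -0.63850965,  0.53959849]), 'grip_width': 85.21665917512317} 72.6
top [[488.90741678   0.         322.03565688]
 [  0.         488.90741678 198.62391104]
 [  0.           0.           1.        ]] -0.0260712001085603 [[ 0.01692157 -0.99984803  0.00419333]
 [-0.9974718  -0.01717056 -0.06895776]
 [ 0.06901928 -0.00301585 -0.99761077]] [ -21.26536521  543.66137004 1371.82020416]
side [[369.53694275   0.         319.00409412]
 [  0.         369.53694275 199.77420791]
 [  0.           0.           1.        ]] -0.03038772652221027 [[ 0.97252538 -0.23279347  0.00125627]
 [-0.18140944 -0.76122169 -0.62260113]
 [ 0.14589378  0.6052675  -0.78253834]] [-540.2525943   145.55637159  957.62657742]
```

View pics/top0.png

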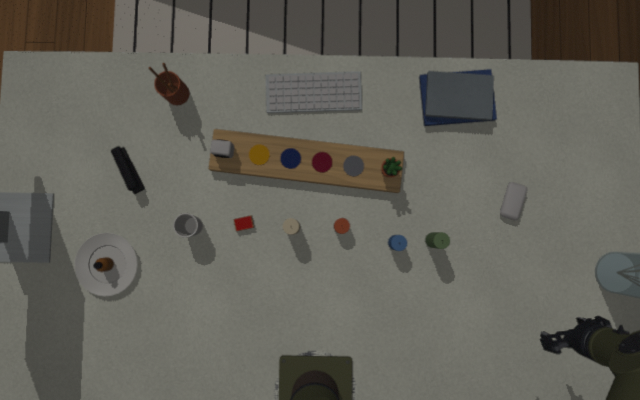

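View pics/side0.png

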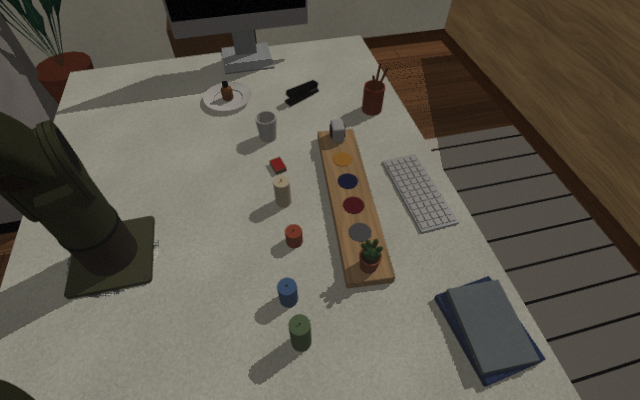

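Plant is at the right end of the row in the top view (392,167), next to the grey pad; the clock is at the left, next to mustard. So sage→grey, ivory→burgundy, blue→navy, terracotta→mustard. Next I'll enlarge to get positions.

```bash
python3 - <<'E'
import cv2
i=cv2.imread('pics/top0.png')
cv2.imwrite('pics/c1.png',cv2.resize(i[205:265,270:460],None,fx=4.2,fy=4.2,interpolation=cv2.INTER_CUBIC))
cv2.imwrite('pics/c2.png',cv2.resize(i[125:195,205:410],None,fx=3.9,fy=3.9,interpolation=cv2.INTER_CUBIC))
j=cv2.imread('pics/side0.png')
cv2.imwrite('pics/c3.png',cv2.resize(j[165:355,240:400],None,fx=3.1,fy=3.1,interpolation=cv2.INTER_CUBIC))
E
```

```text
(no output)
```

View pics/c1.png

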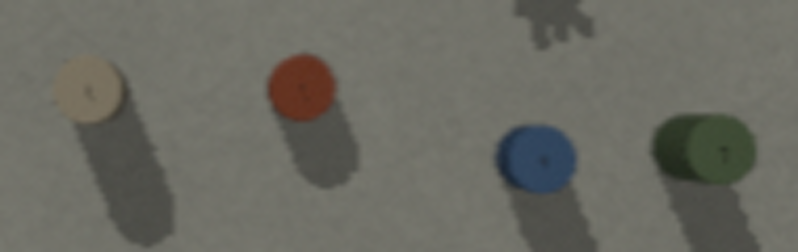

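View pics/c2.png

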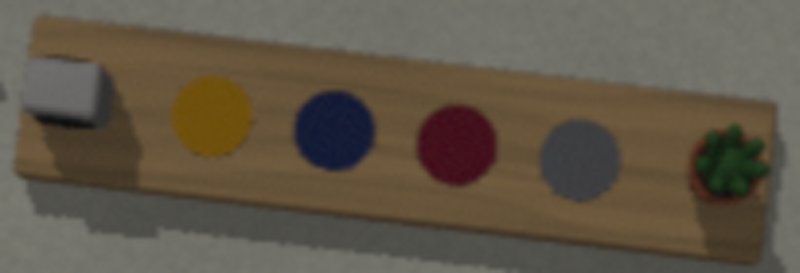

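View pics/c3.png

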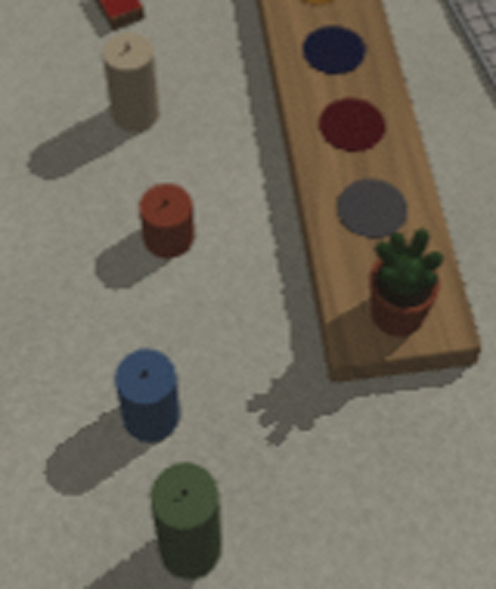

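```bash
cat > h.py <<'E'
import numpy as np,cv2
from workcell import sense,capture
def ray(c,p):
    d=np.array([c['k1'],0,0,0,0],float)
    K=c['camera_matrix']; x,y=(p[0]-K[0,2])/K[0,0],(p[1]-K[1,2])/K[1,1]
    u,v=x,y
    for _ in range(20):
        f=1+c['k1']*(u*u+v*v);u,v=x/f,y/f
    return -c['R'].T@c['t'], c['R'].T@np.array([u,v,1])
def onz(c,p,z):
    o,d=ray(c,p); return (o+d*(z-o[2])/d[2])[:2]
def proj(c,X):
    Y=c['R']@np.array(X,float)+c['t'];u,v=Y[:2]/Y[2];f=1+c['k1']*(u*u+v*v)
    K=c['camera_matrix'];return np.array([K[0,0]*u*f+K[0,2],K[1,1]*v*f+K[1,2]])
E
python3 - <<'E'
from h import *
T=capture('top');S=capture('side')
C1=dict(ivory=(89.5,89,90),terra=(302.5,87.5,50),blue=(541,158.5,70),sage=(720,149,110))
C3=dict(ivory=(130,53),terra=(167,214),blue=(147,382),sage=(184.5,495),navy=(334,50),burg=(352.5,125),grey=(372,208.5))
C2=dict(must=(212,116,32),navy=(334.5,130.5,32),burg=(457,145,32),grey=(580,160,32))
cv=lambda p,s,o:((p[0]+.5)/s-.5+o[0],(p[1]+.5)/s-.5+o[1])
for n,v in list(C1.items())+list(C2.items()):
    p=cv(v,4.2,(270,205)) if n in C1 else cv(v,3.9,(205,125))
    a=onz(T,p,v[2]);out=[n,a.round(1)]
    if n in C3: out.append(onz(S,cv(C3[n],3.1,(240,165)),v[2]).round(1))
    print(*out)
s=sense();print(s['t'])
from scipy.spatial.transform import Rotation as R
print(R.from_euler('xyz',s['eef_rot'],degrees=True).as_matrix().round(3))
E
```

```text
ivory [464.3  70.6] [468.2  69.9]
terra [468.2 -67.5] [470.6 -75.4]
blue [ 424.5 -222.1] [ 427.3 -227.6]
sage [ 433.  -328.8] [ 435.8 -329.5]
must [665.7 168.9]
navy [656.6  79.6] [659.9  80.5]
burg [647.5  -9.5] [651.1  -9.1]
grey [638.1 -99. ] [641.4 -98.3]
0.2
[[-0.     0.374 -0.928]
 [ 0.001 -0.928 -0.374]
 [-1.    -0.001  0.   ]]
```

Emit:
servo_tool(
  plan=[
    [[0,0,0,-0.5,0,0],[0,0,0,-1,0,0],[0,0,0,-1,0,0],[0,0,0,-1,0,0],[0,0,0,-1,0,0],[0,0,0,-1,0,0],[0,0,0,-1,0,0],[0,0,0,-1,0,0],[0,0,0,-1,0,0],[0,0,0,-1,0,0],[0,0,0,-1,0,0],[0,0,0,-1,0,0],[0,0,0,-1,0,0],[0,0,0,-1,0,0],[0,0,0,0,0,0]],
  ],
  jaw=0,
  squeeze=30,
)

```text
t: 1.7
ee_pos: [233.2, -579.7, 303.6]
eef_rot: [-165.9, 90.0, 97.9]
ft_force: [-0.8, -0.2, 0.1]
grip_width: 85.5
```

```bash
cat >> h.py <<'E'
from scipy.spatial.transform import Rotation as Ro
PSI=-5.9
def pose():
    s=sense();return s,Ro.from_euler('xyz',s['eef_rot'],degrees=True)
def goto(x,y,z):
    s,r=pose();a=np.radians(PSI)
    Y=np.array([np.cos(a),np.sin(a),0]);X=np.array([0,0,-1.]);G=Ro.from_matrix(np.c_[X,Y,np.cross(X,Y)])
    d=r.inv().apply(np.array([x,y,z])-s['ee_pos'])/120
    w=(r.inv()*G).as_rotvec()/.08
    print('t',round(s['t'],2),'pos',s['ee_pos'].round(1),'F',s['ft_force'].round(1),'w',round(s['grip_width'],1),'total shift',d.round(3),'turn',w.round(2))
E
python3 - <<'E'
from h import *
goto(434,-329,290)
E
```

```text
t 1.7 pos [ 233.2 -579.7  303.6] F [-0.8 -0.2  0.1] w 85.5 total shift [ 0.114  1.438 -2.257] turn [-0.06 -0.01  0.  ]
```

Emit:
servo_tool(
  plan=[
    [[0,0.07,-0.11,0,0,0],[0,0.14,-0.22,0,0,0],[0,0.15,-0.24,0,0,0],[0,0.15,-0.24,0,0,0],[0,0.15,-0.24,0,0,0],[0,0.15,-0.24,0,0,0],[0,0.15,-0.24,0,0,0],[0,0.15,-0.24,0,0,0],[0,0.15,-0.24,0,0,0],[0,0.12,-0.18,0,0,0],[0,0.06,-0.07,0,0,0],[0,0,0,0,0,0],[0,0,0,0,0,0]],
  ],
)

```text
t: 3.0
ee_pos: [433.6, -329.7, 303.8]
eef_rot: [-47.3, 89.9, -143.6]
ft_force: [0.7, -1.7, 1.1]
grip_width: 85.3
```

```bash
python3 - <<'E'
from h import *
goto(434,-329,290)
c=capture('wrist');cv2.imwrite('pics/w1.png',c['img'][:,:,::-1]);print(-c['R'].T@c['t'],c['R'],c['k1'])
print(proj(c,[434,-329,110]),proj(c,[434,-329,0]))
E
```

```text
t 3.0 pos [ 433.6 -329.7  303.8] F [ 0.7 -1.7  1.1] w 85.3 total shift [ 0.115  0.003 -0.006] turn [-0.08  0.01  0.01]
[ 441.85363534 -256.37506999  372.40161807] [[ 9.93903388e-01 -1.10250099e-01 -9.85398624e-04]
 [-1.05255172e-01 -9.51459163e-01  2.89217582e-01]
 [-3.28238336e-02 -2.87350616e-01 -9.57262879e-01]] -0.02188371299253878
[322.01489002 189.22873627] [321.95777914 164.984504  ]
```

View pics/w1.png

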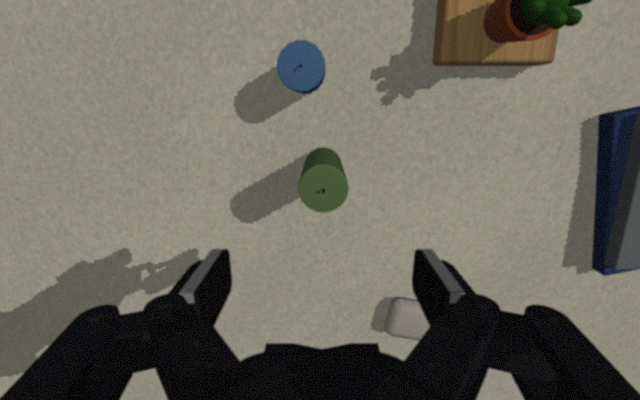

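The wrist view shows the sage top centred at about (323,188), within 1–2 px of the prediction (322,189). The blue top is at about (302,66).

```bash
python3 - <<'E'
from h import *
c=capture('wrist')
print(onz(c,(323,188),110),onz(c,(302,66),70))
goto(434.5,-328.5,132)
E
```

```text
[ 434.57345919 -328.48678388] [ 427.20553475 -223.31094574]
t 3.1 pos [ 433.1 -330.4  303.7] F [-0.1  0.4  0.7] w 85.3 total shift [ 1.431  0.012 -0.018] turn [-0.1   0.01  0.02]
```

Emit:
servo_tool(
  plan=[
    [[0.07,0.006,-0.006,-0.1,0,0],[0.15,0,0,0,0,0],[0.17,0,0,0,0,0],[0.17,0,0,0,0,0],[0.17,0,0,0,0,0],[0.17,0,0,0,0,0],[0.15,0,0,0,0,0],[0.13,0,0,0,0,0],[0.12,0,0,0,0,0],[0.08,0,0,0,0,0],[0.05,0,0,0,0,0],[0,0,0,0,0,0],[0,0,0,0,0,0]],
  ],
)

```text
t: 4.4
ee_pos: [435.5, -328.3, 132.6]
eef_rot: [62.4, 90.0, -33.3]
ft_force: [-0.1, 0.7, -0.3]
grip_width: 85.1
```

Emit:
servo_tool(
  plan=[
    [[0,0,0,0,0,0],[0,0,0,0,0,0],[0,0,0,0,0,0],[0,0,0,0,0,0],[0,0,0,0,0,0],[0,0,0,0,0,0],[0,0,0,0,0,0],[0,0,0,0,0,0],[0,0,0,0,0,0],[0,0,0,0,0,0]],
  ],
  jaw=1,
  squeeze=30,
)

```text
t: 5.4
ee_pos: [435.4, -328.3, 132.9]
eef_rot: [42.1, 90.0, -53.7]
ft_force: [-1.1, 0.6, 6.2]
grip_width: 44.8
```

```bash
python3 - <<'E'
from h import *
goto(434.5,-328.5,132)
c=capture('wrist');cv2.imwrite('pics/w2.png',c['img'][:,:,::-1])
E
```

```text
t 5.4 pos [ 435.4 -328.3  132.9] F [-1.1  0.6  6.2] w 44.8 total shift [ 0.007 -0.007  0.002] turn [ 0.04  0.01 -0.01]
```

View pics/w2.png

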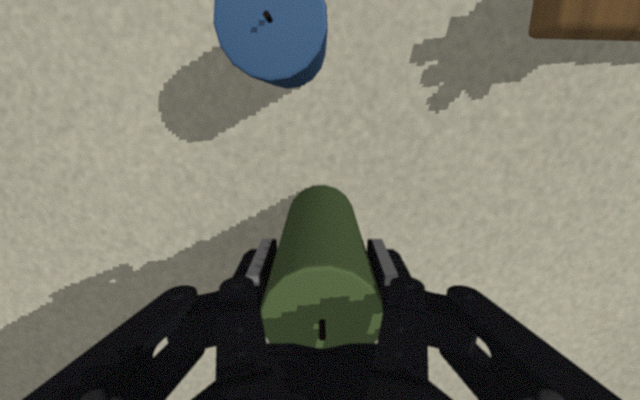

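Gripped at 44.8 mm. The far edge of the top is at (322,266) and the wick base is near (322,338). I'll work out the in-hand offset and the lift.

```bash
python3 - <<'E'
from h import *
c=capture('wrist')
print(onz(c,(322,266),110),onz(c,(322,338),110))
goto(434.5,-328.5,285)
E
```

```text
[ 437.86869559 -306.46137144] [ 434.95574396 -335.40539268]
t 5.5 pos [ 435.4 -328.3  132.9] F [-1.5  1.   5.9] w 44.1 total shift [-1.268 -0.007  0.003] turn [ 0.04  0.01 -0.01]
```

Emit:
servo_tool(
  plan=[
    [[-0.02,0,0,0,0,0],[-0.05,0,0,0,0,0],[-0.1,0,0,0,0,0],[-0.15,0,0,0,0,0],[-0.18,0,0,0,0,0],[-0.18,0,0,0,0,0],[-0.18,0,0,0,0,0],[-0.18,0,0,0,0,0],[-0.13,0,0,0,0,0],[-0.08,0,0,0,0,0],[-0.02,0,0,0,0,0],[0,0,0,0,0,0]],
  ],
)

```text
t: 6.7
ee_pos: [435.1, -328.1, 284.8]
eef_rot: [-42.5, 90.0, -138.2]
ft_force: [-0.1, -0.6, -2.4]
grip_width: 44.4
```

```bash
python3 - <<'E'
from h import *
goto(639.5,-98.7,285)
c=capture('wrist');cv2.imwrite('pics/w3.png',c['img'][:,:,::-1])
E
```

```text
t 6.7 pos [ 435.1 -328.1  284.8] F [-0.1 -0.6 -2.4] w 44.4 total shift [-2.000e-03  1.504e+00 -2.072e+00] turn [0.04 0.   0.  ]
```

View pics/w3.png

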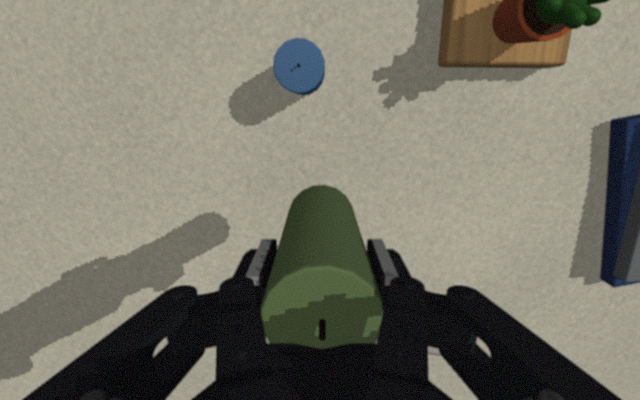

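Emit:
servo_tool(
  plan=[
    [[0,0.05,-0.06,0,0,0],[0,0.1,-0.13,0,0,0],[0,0.15,-0.2,0,0,0],[0,0.18,-0.24,0,0,0],[0,0.18,-0.24,0,0,0],[0,0.15,-0.2,0,0,0],[0,0.09,-0.13,0,0,0],[0,0.05,-0.05,0,0,0],[0,0,0,0,0,0],[0,0,0,0,0,0]],
  ],
)

```text
t: 7.75
ee_pos: [562.8, -191.3, 284.1]
eef_rot: [-58.1, 89.9, -153.9]
ft_force: [-1.0, -1.0, -2.1]
grip_width: 44.5
```

```bash
python3 - <<'E'
from h import *
goto(639.5,-98.7,285)
c=capture('wrist');cv2.imwrite('pics/w4.png',c['img'][:,:,::-1])
np.save('w4.npy',c,allow_pickle=True)
for p in [(639.5,-98.7,32),(649,-9.5,32),(658,80,32)]:print(proj(c,p))
E
```

```text
t 7.75 pos [ 562.8 -191.3  284.1] F [-1.  -1.  -2.1] w 44.5 total shift [-0.009  0.558 -0.833] turn [0.02 0.01 0.02]
[390.81018847  74.41514225]
[397.12061984 -32.07473831]
[ 403.34651747 -156.01757444]
```

View pics/w4.png

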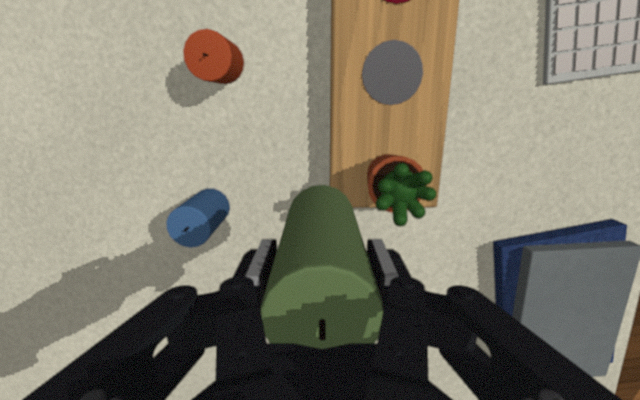

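Grey pad centre is at (392.5,72.5) and the terracotta top at (208,56).

```bash
python3 - <<'E'
from h import *
c=np.load('w4.npy',allow_pickle=True).item()
print(onz(c,(392.5,72.5),32),onz(c,(208,56),50))
goto(640.5,-97,285)
E
```

```text
[641.20189021 -97.11725198] [472.18645366 -67.11593508]
t 7.8 pos [ 562.6 -191.9  284.2] F [-0.  -0.1 -2.5] w 44.6 total shift [-0.009  0.565 -0.852] turn [0.01 0.02 0.02]
```

Emit:
servo_tool(
  plan=[
    [[0,0.03,-0.05,0,0,0],[0,0.07,-0.11,0,0,0],[0,0.1,-0.15,0,0,0],[0,0.11,-0.16,0,0,0],[0,0.11,-0.16,0,0,0],[0,0.08,-0.12,0,0,0],[0,0.045,-0.06,0,0,0],[0,0.02,-0.035,0,0,0],[0,0,0,0,0,0],[0,0,0,0,0,0]],
  ],
)

```text
t: 8.8
ee_pos: [640.7, -97.4, 284.6]
eef_rot: [-28.4, 89.9, -124.3]
ft_force: [-0.2, 0.1, -2.6]
grip_width: 44.3
```

```bash
python3 - <<'E'
from h import *
goto(640.4,-97.6,165)
c=capture('top');cv2.imwrite('pics/t5.png',cv2.resize(c['img'][120:260,280:440,::-1],None,fx=4,fy=4,interpolation=cv2.INTER_CUBIC))
E
```

```text
t 8.8 pos [640.7 -97.4 284.6] F [-0.2  0.1 -2.6] w 44.3 total shift [ 0.997 -0.002  0.001] turn [0.02 0.02 0.01]
```

View pics/t5.png

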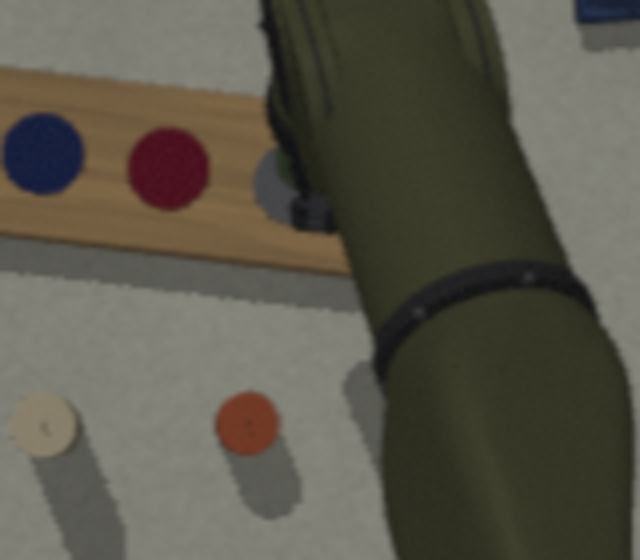

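The arm hides the pad from the top camera, so I'll descend on the wrist measurement and make the last few mm slow.

Emit:
servo_tool(
  plan=[
    [[0.05,0,0,0,0,0],[0.1,0,0,0,0,0],[0.14,0,0,0,0,0],[0.14,0,0,0,0,0],[0.14,0,0,0,0,0],[0.12,0,0,0,0,0],[0.1,0,0,0,0,0],[0.07,0,0,0,0,0],[0.05,0,0,0,0,0],[0.03,0,0,0,0,0],[0.02,0,0,0,0,0],[0,0,0,0,0,0],[0,0,0,0,0,0]],
  ],
)

```text
t: 10.15
ee_pos: [641.5, -96.1, 169.9]
eef_rot: [88.5, 89.9, -7.2]
ft_force: [-0.2, 0.4, -1.2]
grip_width: 44.6
```

```bash
python3 - <<'E'
from h import *
goto(640.4,-97.6,164.7)
c=capture('side');cv2.imwrite('pics/s6.png',cv2.resize(c['img'][140:290,280:420,::-1],None,fx=4,fy=4,interpolation=cv2.INTER_CUBIC))
c=capture('wrist');cv2.imwrite('pics/w6.png',c['img'][:,:,::-1])
E
```

```text
t 10.15 pos [641.5 -96.1 169.9] F [-0.2  0.4 -1.2] w 44.6 total shift [ 0.044 -0.008  0.013] turn [ 0.04  0.   -0.01]
```

View pics/s6.png

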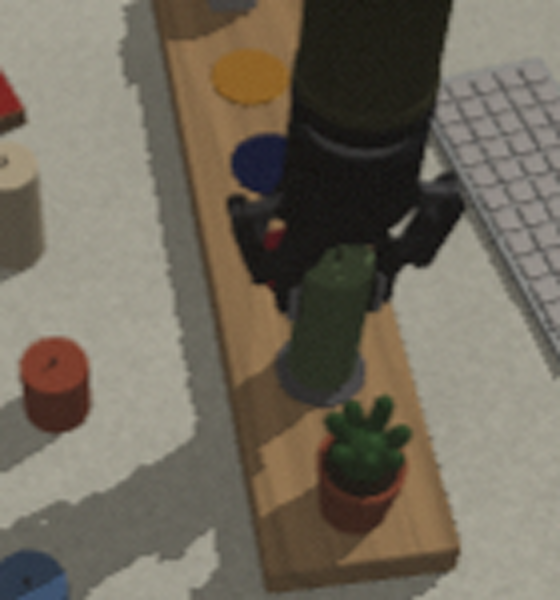

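View pics/w6.png

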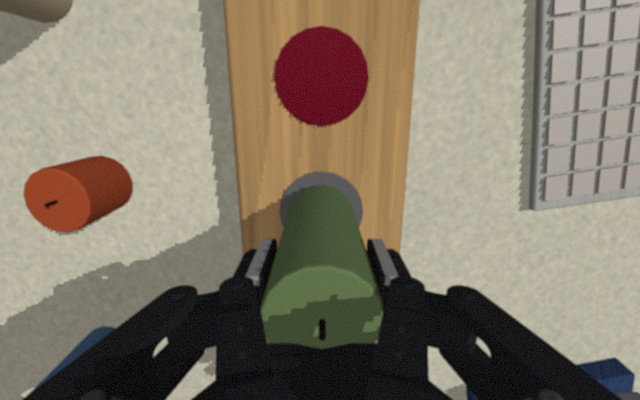

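```bash
python3 - <<'E'
from h import *
c=capture('wrist')
print('pad edge',onz(c,(321,172),32),'candle base far edge',onz(c,(321,185.5),37),'burg',onz(c,(321,76),32))
goto(640.4,-97.6,164.5)
E
```

```text
pad edge [644.29271356 -67.72780649] candle base far edge [643.46972511 -75.85113687] burg [650.4840191   -6.78091106]
t 10.3 pos [641.5 -96.2 169.9] F [ 0.2 -0.  -1.5] w 44.5 total shift [ 0.045 -0.008  0.013] turn [ 0.04  0.   -0.01]
```

Emit:
servo_tool(
  plan=[
    [[0.01,0,0,0,0,0],[0.01,0,0,0,0,0],[0.01,0,0,0,0,0],[0.005,0,0,0,0,0],[0.005,0,0,0,0,0],[0,0,0,0,0,0],[0,0,0,0,0,0]],
  ],
)

```text
t: 11.0
ee_pos: [641.2, -96.1, 165.0]
eef_rot: [-16.4, 90.0, -112.1]
ft_force: [-1.4, 0.3, 2.0]
grip_width: 44.3
```

Contact: Fz went from -1.5 to +2. Release.

Emit:
servo_tool(
  plan=[
    [[0,0,0,0,0,0],[0,0,0,0,0,0],[0,0,0,0,0,0],[0,0,0,0,0,0],[0,0,0,0,0,0],[0,0,0,0,0,0],[0,0,0,0,0,0],[0,0,0,0,0,0]],
  ],
  jaw=0,
)

```text
t: 11.8
ee_pos: [641.3, -96.1, 164.7]
eef_rot: [44.3, 90.0, -51.4]
ft_force: [0.2, -0.0, -0.3]
grip_width: 85.3
```

Emit:
servo_tool(
  plan=[
    [[-0.03,0,0,0,0,0],[-0.08,0,0,0,0,0],[-0.15,0,0,0,0,0],[-0.2,0,0,0,0,0],[-0.2,0,0,0,0,0],[-0.2,0,0,0,0,0],[-0.15,0,0,0,0,0],[-0.08,0,0,0,0,0],[-0.03,0,0,0,0,0],[0,0,0,0,0,0]],
  ],
)

```text
t: 12.8
ee_pos: [641.2, -96.2, 299.2]
eef_rot: [50.8, 90.0, -44.9]
ft_force: [0.1, -0.3, -0.9]
grip_width: 85.3
```

```bash
python3 - <<'E'
from h import *
goto(466.5,70,290)
c=capture('side');cv2.imwrite('pics/s7.png',cv2.resize(c['img'][140:290,240:420,::-1],None,fx=4,fy=4,interpolation=cv2.INTER_CUBIC))
E
```

```text
t 12.8 pos [641.2 -96.2 299.2] F [ 0.1 -0.3 -0.9] w 85.3 total shift [ 0.076 -1.587 -1.233] turn [ 0.04  0.   -0.  ]
```

View pics/s7.png

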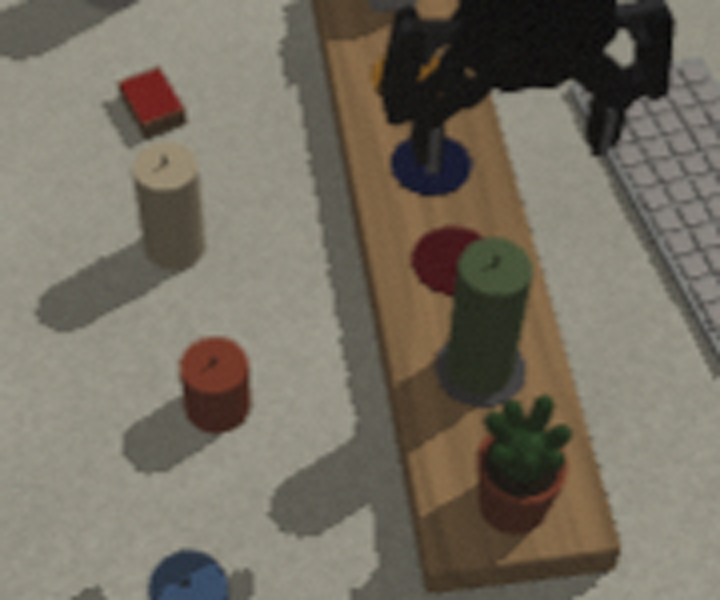

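The side view shows sage standing upright on the grey pad. Next is ivory.

Emit:
servo_tool(
  plan=[
    [[0,-0.06,-0.05,0,0,0],[0,-0.13,-0.1,0,0,0],[0,-0.2,-0.155,0,0,0],[0,-0.23,-0.18,0,0,0],[0,-0.23,-0.18,0,0,0],[0,-0.23,-0.18,0,0,0],[0,-0.21,-0.16,0,0,0],[0,-0.16,-0.125,0,0,0],[0,-0.1,-0.075,0,0,0],[0.04,-0.035,-0.025,0,0,0],[0.04,0,0,0,0,0],[0,0,0,0,0,0],[0,0,0,0,0,0]],
  ],
)

```text
t: 14.15
ee_pos: [467.5, 68.8, 289.0]
eef_rot: [-17.2, 90.0, -113.0]
ft_force: [-0.2, 0.5, 0.4]
grip_width: 85.3
```

```bash
python3 - <<'E'
from h import *
goto(466.5,70,290)
c=capture('wrist');cv2.imwrite('pics/w8.png',c['img'][:,:,::-1]);np.save('w8.npy',c,allow_pickle=True)
print(proj(c,[466.5,70,90]))
c=capture('top');cv2.imwrite('pics/t8.png',cv2.resize(c['img'][120:260,280:440,::-1],None,fx=4,fy=4,interpolation=cv2.INTER_CUBIC))
E
```

```text
t 14.15 pos [467.5  68.8 289. ] F [-0.2  0.5  0.4] w 85.3 total shift [-0.008 -0.009 -0.009] turn [0.01 0.01 0.  ]
[320.21934031 187.38116834]
```

View pics/w8.png

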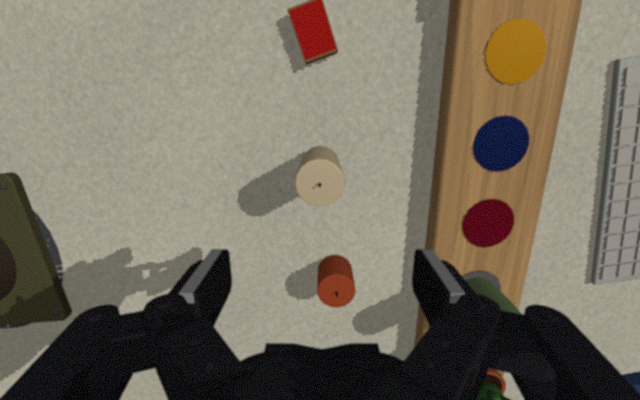

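View pics/t8.png

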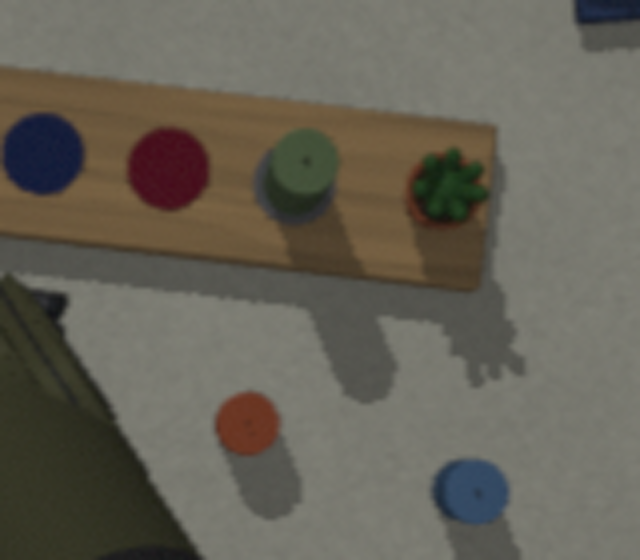

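Ivory top is at (320,183), with the pads at burgundy (488.5,223), navy (501.5,143.5) and mustard (516.5,51). In the top crop, sage's top disc is centred at about (305,162.5).

```bash
python3 - <<'E'
from h import *
c=np.load('w8.npy',allow_pickle=True).item()
print('ivory',onz(c,(320,183),90))
for n,p in dict(b=(488.5,223),n=(501.5,143.5),m=(516.5,51)).items():print(n,onz(c,p,32))
T=capture('top');print('sage by top',onz(T,(305.5/4-.5+280,163/4-.5+120),142),'(grey by top 638.1,-99)')
goto(466.5,71,115)
E
```

```text
ivory [466.72466117  74.03611373]
b [650.02156834  -6.70703957]
n [659.1361866   82.42388517]
m [668.78617802 171.56343018]
sage by top [637.22340013 -98.13630785] (grey by top 638.1,-99)
t 14.3 pos [467.3  69.2 289.4] F [ 0.1  0.1 -0.7] w 85.3 total shift [ 1.454 -0.008 -0.014] turn [ 0.02 -0.   -0.  ]
```

Emit:
servo_tool(
  plan=[
    [[0.07,-0.004,-0.012,0,0,0],[0.15,0,-0.012,0,0,0],[0.17,0,0,0,0,0],[0.17,0,0,0,0,0],[0.17,0,0,0,0,0],[0.17,0,0,0,0,0],[0.17,0,0,0,0,0],[0.14,0,0,0,0,0],[0.11,0,0,0,0,0],[0.08,0,0,0,0,0],[0.05,0,0,0,0,0],[0,0,0,0,0,0],[0,0,0,0,0,0]],
  ],
)

```text
t: 15.6
ee_pos: [466.7, 72.7, 115.7]
eef_rot: [105.8, 90.0, 10.0]
ft_force: [0.7, -0.5, -0.9]
grip_width: 85.4
```

Emit:
servo_tool(
  plan=[
    [[0,0,0,0,0,0],[0,0,0,0,0,0],[0,0,0,0,0,0],[0,0,0,0,0,0],[0,0,0,0,0,0],[0,0,0,0,0,0],[0,0,0,0,0,0],[0,0,0,0,0,0],[0,0,0,0,0,0]],
  ],
  jaw=1,
  squeeze=30,
)

```text
t: 16.5
ee_pos: [466.7, 72.6, 115.9]
eef_rot: [96.6, 90.0, 0.9]
ft_force: [-0.6, 0.0, 6.5]
grip_width: 44.3
```

```bash
python3 - <<'E'
from h import *
goto(649.5,-8.5,285)
c=capture('wrist');cv2.imwrite('pics/w9.png',c['img'][:,:,::-1]);np.save('w9.npy',c,allow_pickle=True)
E
```

```text
t 16.5 pos [466.7  72.6 115.9] F [-0.6  0.   6.5] w 44.3 total shift [-1.408  1.584  0.521] turn [ 0.04 -0.   -0.01]
```

View pics/w9.png

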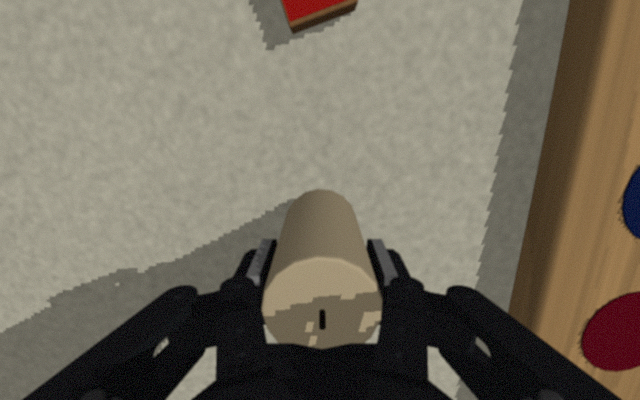

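Gripped; the far top edge is at (321,257.5).

```bash
python3 - <<'E'
from h import *
c=np.load('w9.npy',allow_pickle=True).item()
print(onz(c,(321,257.5),90)-[0,22.5])
E
```

```text
[468.98450626  73.48131733]
```

Emit:
servo_tool(
  plan=[
    [[-0.02,0,0,0,0,0],[-0.05,0,0,0,0,0],[-0.1,0,0,0,0,0],[-0.17,0,0,0,0,0],[-0.2,0,0,0,0,0],[-0.21,0,0,0,0,0],[-0.21,0,0,0,0,0],[-0.18,0,0,0,0,0],[-0.14,0,0,0,0,0],[-0.08,0,0,0,0,0],[-0.04,0,0,0,0,0],[0,0,0,0,0,0]],
  ],
)

```text
t: 17.75
ee_pos: [466.5, 72.5, 283.6]
eef_rot: [63.4, 90.0, -32.3]
ft_force: [0.3, 0.1, -1.6]
grip_width: 44.3
```

Emit:
servo_tool(
  plan=[
    [[0,0.05,0.02,0,0,0],[0,0.11,0.035,0,0,0],[0,0.17,0.055,0,0,0],[0,0.2,0.065,0,0,0],[0,0.22,0.07,0,0,0],[0,0.22,0.07,0,0,0],[0,0.2,0.065,0,0,0],[0,0.17,0.055,0,0,0],[0,0.13,0.045,0,0,0],[0,0.08,0.03,0,0,0],[0,0.03,0.01,0,0,0],[0,0,0,0,0,0],[0,0,0,0,0,0]],
  ],
)

```text
t: 19.05
ee_pos: [648.3, -8.0, 282.9]
eef_rot: [-86.4, 89.9, 178.0]
ft_force: [-0.4, 0.4, -1.3]
grip_width: 44.1
```

```bash
python3 - <<'E'
from h import *
goto(649.5,-8.5,153)
E
```

```text
t 19.05 pos [648.3  -8.  282.9] F [-0.4  0.4 -1.3] w 44.1 total shift [1.082 0.012 0.003] turn [0.05 0.   0.02]
```

Emit:
servo_tool(
  plan=[
    [[0.05,0,0,0,0,0],[0.1,0,0,0,0,0],[0.14,0,0,0,0,0],[0.15,0,0,0,0,0],[0.15,0,0,0,0,0],[0.14,0,0,0,0,0],[0.12,0,0,0,0,0],[0.09,0,0,0,0,0],[0.06,0,0,0,0,0],[0.04,0,0,0,0,0],[0.02,0,0,0,0,0],[0,0,0,0,0,0],[0,0,0,0,0,0]],
  ],
)

```text
t: 20.35
ee_pos: [649.4, -8.3, 156.8]
eef_rot: [97.3, 89.9, 1.5]
ft_force: [0.4, 0.3, -1.2]
grip_width: 44.4
```

```bash
python3 - <<'E'
from h import *
goto(649.5,-8.5,147.7)
c=capture('wrist');cv2.imwrite('pics/w10.png',c['img'][:,:,::-1]);np.save('w10.npy',c,allow_pickle=True)
E
```

```text
t 20.35 pos [649.4  -8.3 156.8] F [ 0.4  0.3 -1.2] w 44.4 total shift [0.076 0.001 0.001] turn [ 0.04 -0.   -0.01]
```

View pics/w10.png

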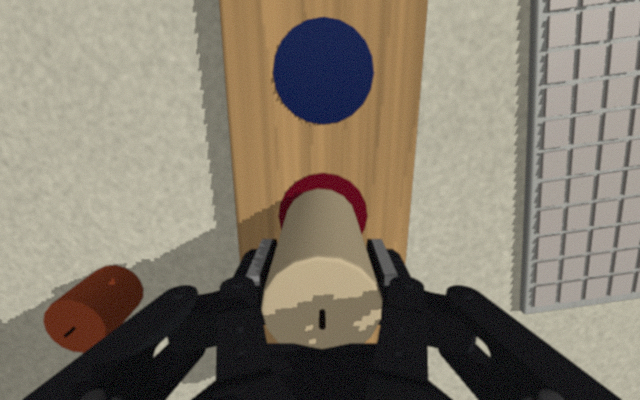

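```bash
python3 - <<'E'
from h import *
c=np.load('w10.npy',allow_pickle=True).item()
print('pad',onz(c,(323.5,173),32)-[3.1,29.85],'candle',onz(c,(321.5,189),41)-[2.3,22.4])
E
```

```text
pad [650.8353973  -7.7184799] candle [649.54238631  -8.18536432]
```

Shift +1 mm along tool y and lower by 9 mm.

Emit:
servo_tool(
  plan=[
    [[0.02,0.008,-0.002,0,0,0],[0.02,0,0,0,0,0],[0.01,0,0,0,0,0],[0.01,0,0,0,0,0],[0.008,0,0,0,0,0],[0.006,0,0,0,0,0],[0,0,0,0,0,0],[0,0,0,0,0,0]],
  ],
)

```text
t: 21.2
ee_pos: [649.9, -8.2, 148.0]
eef_rot: [45.5, 90.0, -50.3]
ft_force: [-2.7, -0.2, 6.0]
grip_width: 44.4
```

Emit:
servo_tool(
  plan=[
    [[0,0,0,0,0,0],[0,0,0,0,0,0],[0,0,0,0,0,0],[0,0,0,0,0,0],[0,0,0,0,0,0],[0,0,0,0,0,0],[0,0,0,0,0,0],[0,0,0,0,0,0]],
  ],
  jaw=0,
)

```text
t: 22.0
ee_pos: [650.0, -8.2, 147.4]
eef_rot: [55.9, 90.0, -39.8]
ft_force: [-0.2, -0.3, -1.2]
grip_width: 85.5
```

Emit:
servo_tool(
  plan=[
    [[-0.03,0,0,0,0,0],[-0.08,0,0,0,0,0],[-0.15,0,0,0,0,0],[-0.2,0,0,0,0,0],[-0.2,0,0,0,0,0],[-0.2,0,0,0,0,0],[-0.17,0,0,0,0,0],[-0.1,0,0,0,0,0],[-0.05,0,0,0,0,0],[0,0,0,0,0,0]],
  ],
)

```text
t: 23.0
ee_pos: [650.1, -8.2, 289.6]
eef_rot: [91.5, 89.9, -4.2]
ft_force: [-0.1, -0.2, -0.6]
grip_width: 85.2
```

```bash
python3 - <<'E'
from h import *
goto(427,-223.5,290)
c=capture('side');cv2.imwrite('pics/s11.png',cv2.resize(c['img'][140:290,240:420,::-1],None,fx=4,fy=4,interpolation=cv2.INTER_CUBIC))
E
```

```text
t 23.0 pos [650.1  -8.2 289.6] F [-0.1 -0.2 -0.6] w 85.2 total shift [-0.005 -1.671  1.971] turn [ 0.04 -0.   -0.01]
```

View pics/s11.png

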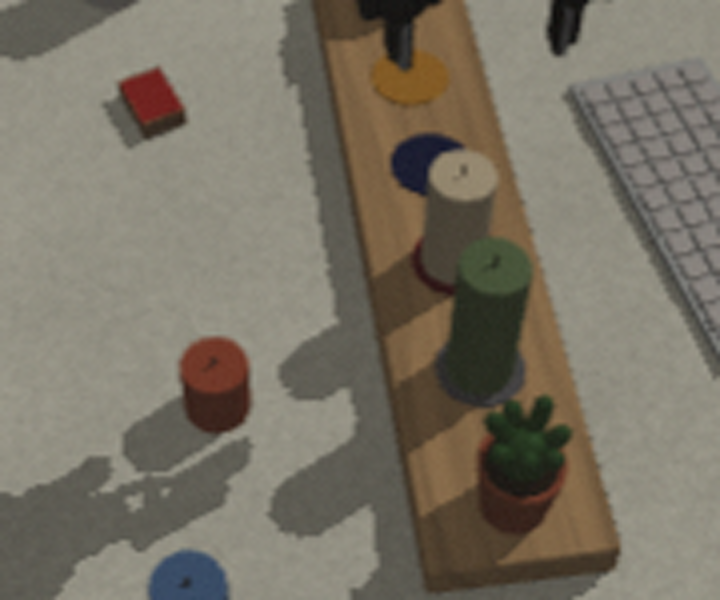

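Ivory is standing upright on burgundy. Next is blue.

Emit:
servo_tool(
  plan=[
    [[0,-0.05,0.06,0,0,0],[0,-0.11,0.13,0,0,0],[0,-0.17,0.2,0,0,0],[0,-0.2,0.235,0,0,0],[0,-0.21,0.25,0,0,0],[0,-0.21,0.25,0,0,0],[0,-0.21,0.25,0,0,0],[0,-0.2,0.235,0,0,0],[0,-0.16,0.19,0,0,0],[0,-0.1,0.12,0,0,0],[0,-0.05,0.055,0,0,0],[0,0,0,0,0,0],[0,0,0,0,0,0]],
  ],
)

```text
t: 24.35
ee_pos: [427.6, -223.3, 288.9]
eef_rot: [139.9, 89.9, 44.2]
ft_force: [-0.1, 0.4, -0.2]
grip_width: 85.1
```

```bash
python3 - <<'E'
from h import *
goto(427,-223.5,98)
c=capture('wrist');cv2.imwrite('pics/w12.png',c['img'][:,:,::-1]);np.save('w12.npy',c,allow_pickle=True)
print(proj(c,[426.5,-223.5,70]))
c=capture('top');cv2.imwrite('pics/t12.png',cv2.resize(c['img'][120:260,200:400,::-1],None,fx=4,fy=4,interpolation=cv2.INTER_CUBIC))
E
```

```text
t 24.35 pos [ 427.6 -223.3  288.9] F [-0.1  0.4 -0.2] w 85.1 total shift [ 1.591 -0.006  0.004] turn [ 0.05 -0.01 -0.01]
[320.13089003 183.64363854]
```

View pics/w12.png

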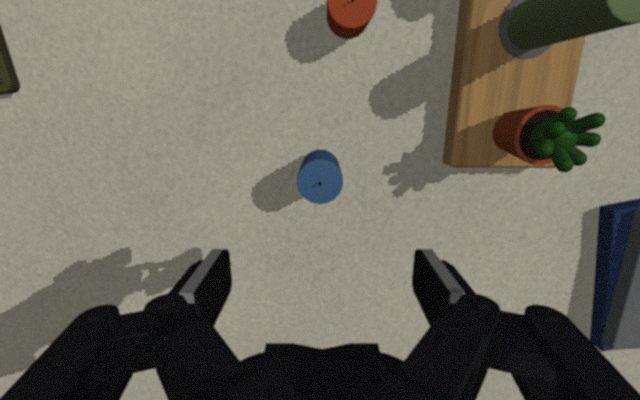

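View pics/t12.png

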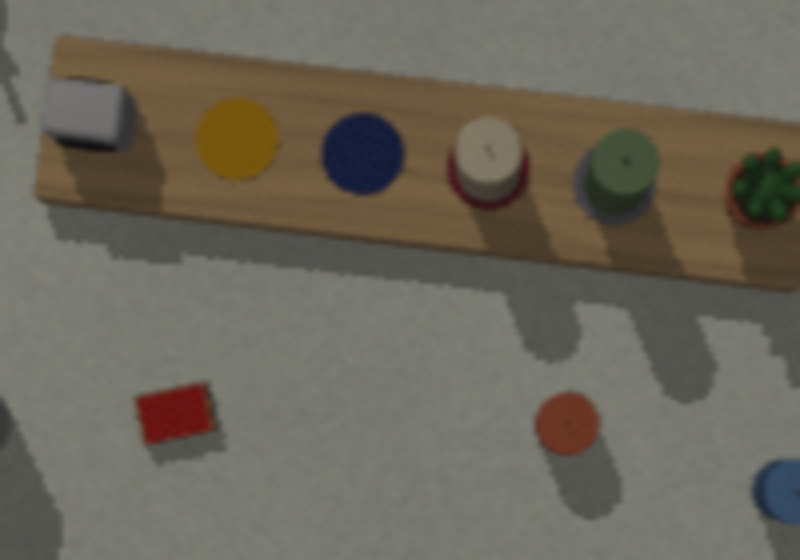

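Blue top is centred at about (320,180). Both placed candles look centred in the top view.

```bash
python3 - <<'E'
from h import *
c=np.load('w12.npy',allow_pickle=True).item()
p=onz(c,(320,180),70);print(p)
T=capture('top');print('ivory by top',onz(T,(488.5/4-.5+200,152/4-.5+120),122),'burg by top 647.5,-9.5')
goto(427,-222.7,98)
E
```

```text
[ 426.73714421 -219.92238227]
ivory by top [645.95581815  -8.73681897] burg by top 647.5,-9.5
t 24.5 pos [ 427.9 -223.   289. ] F [-0.3 -0.5 -0.9] w 85.7 total shift [ 1.592e+00 -9.000e-03 -1.000e-03] turn [ 0.06 -0.01 -0.01]
```

Emit:
servo_tool(
  plan=[
    [[0.07,-0.008,-0.007,0.05,0,0],[0.15,0,0,0,0,0],[0.19,0,0,0,0,0],[0.19,0,0,0,0,0],[0.19,0,0,0,0,0],[0.19,0,0,0,0,0],[0.18,0,0,0,0,0],[0.16,0,0,0,0,0],[0.13,0,0,0,0,0],[0.09,0,0,0,0,0],[0.05,0,0,0,0,0],[0,0,0,0,0,0],[0,0,0,0,0,0]],
  ],
)

```text
t: 25.8
ee_pos: [426.2, -222.9, 98.3]
eef_rot: [95.0, 90.0, -0.9]
ft_force: [-0.9, 0.4, -0.1]
grip_width: 85.3
```

Emit:
servo_tool(
  plan=[
    [[0,0,0,0,0,0],[0,0,0,0,0,0],[0,0,0,0,0,0],[0,0,0,0,0,0],[0,0,0,0,0,0],[0,0,0,0,0,0],[0,0,0,0,0,0],[0,0,0,0,0,0],[0,0,0,0,0,0]],
  ],
  jaw=1,
  squeeze=30,
)

```text
t: 26.7
ee_pos: [426.2, -223.3, 98.7]
eef_rot: [59.4, 89.9, -36.6]
ft_force: [-0.6, -0.1, 6.3]
grip_width: 43.8
```

```bash
python3 - <<'E'
from h import *
goto(659,80.8,285)
c=capture('wrist');cv2.imwrite('pics/w13.png',c['img'][:,:,::-1]);np.save('w13.npy',c,allow_pickle=True)
E
```

```text
t 26.7 pos [ 426.2 -223.3   98.7] F [-0.6 -0.1  6.3] w 43.8 total shift [-1.552  1.667 -2.722] turn [-0.02  0.01 -0.01]
```

View pics/w13.png

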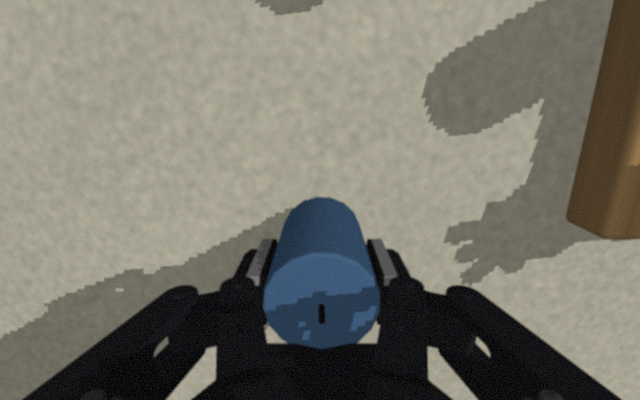

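```bash
python3 - <<'E'
from h import *
c=np.load('w13.npy',allow_pickle=True).item()
print(onz(c,(321,252.5),70)-[2.3,22.4])
E
```

```text
[ 426.36316928 -221.93541607]
```

Emit:
servo_tool(
  plan=[
    [[-0.02,0,0,0,0,0],[-0.05,0,0,0,0,0],[-0.1,0,0,0,0,0],[-0.17,0,0,0,0,0],[-0.22,0,0,0,0,0],[-0.23,0,0,0,0,0],[-0.23,0,0,0,0,0],[-0.21,0,0,0,0,0],[-0.16,0,0,0,0,0],[-0.1,0,0,0,0,0],[-0.05,0,0,0,0,0],[0,0,0,0,0,0]],
  ],
)

```text
t: 27.95
ee_pos: [426.0, -223.3, 283.6]
eef_rot: [58.0, 89.9, -37.9]
ft_force: [0.3, -0.7, -1.4]
grip_width: 44.0
```

Emit:
servo_tool(
  plan=[
    [[0,0.03,-0.05,0,0,0],[0,0.07,-0.115,0,0,0],[0,0.11,-0.18,0,0,0],[0,0.15,-0.245,0,0,0],[0,0.165,-0.27,0,0,0],[0,0.165,-0.27,0,0,0],[0,0.165,-0.27,0,0,0],[0,0.165,-0.27,0,0,0],[0,0.165,-0.27,0,0,0],[0,0.15,-0.245,0,0,0],[0,0.13,-0.21,0,0,0],[0,0.1,-0.165,0,0,0],[0,0.065,-0.105,0,0,0],[0,0.03,-0.05,0,0,0],[0,0,0,0,0,0],[0,0,0,0,0,0]],
  ],
)

```text
t: 29.55
ee_pos: [657.4, 79.4, 282.3]
eef_rot: [-43.4, 89.9, -139.4]
ft_force: [0.2, -0.4, -0.6]
grip_width: 43.9
```

```bash
python3 - <<'E'
from h import *
goto(659.3,80.8,140)
E
```

```text
t 29.55 pos [657.4  79.4 282.3] F [ 0.2 -0.4 -0.6] w 43.9 total shift [ 1.186  0.016 -0.015] turn [-0.02  0.02  0.02]
```

Emit:
servo_tool(
  plan=[
    [[0.05,0.005,-0.005,0,0,0],[0.1,0.005,-0.002,0,0,0],[0.15,0,0,0,0,0],[0.17,0,0,0,0,0],[0.17,0,0,0,0,0],[0.15,0,0,0,0,0],[0.14,0,0,0,0,0],[0.11,0,0,0,0,0],[0.08,0,0,0,0,0],[0.05,0,0,0,0,0],[0.02,0,0,0,0,0],[0,0,0,0,0,0],[0,0,0,0,0,0]],
  ],
)

```text
t: 30.85
ee_pos: [659.7, 81.1, 140.9]
eef_rot: [107.0, 89.9, 11.0]
ft_force: [0.0, 0.8, 0.3]
grip_width: 44.2
```

```bash
python3 - <<'E'
from h import *
goto(659.3,80.8,130.5)
c=capture('wrist');cv2.imwrite('pics/w14.png',c['img'][:,:,::-1]);np.save('w14.npy',c,allow_pickle=True)
E
```

```text
t 30.85 pos [659.7  81.1 140.9] F [0.  0.8 0.3] w 44.2 total shift [ 0.087 -0.003  0.003] turn [-0.01 -0.   -0.02]
```

View pics/w14.png

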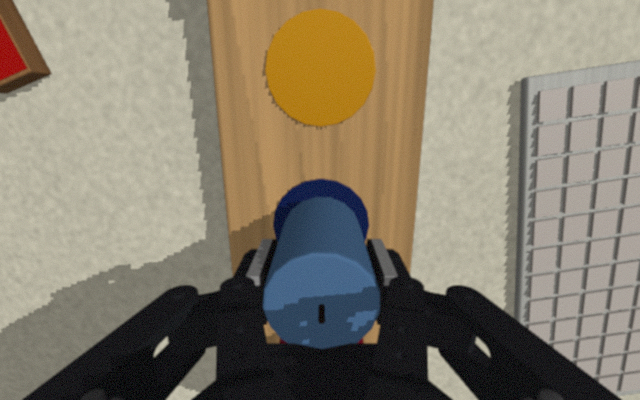

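```bash
python3 - <<'E'
from h import *
c=np.load('w14.npy',allow_pickle=True).item()
print('pad',onz(c,(321.5,179.5),32)-[3.1,29.85],'candle',onz(c,(321.5,197),42.4)-[2.3,22.4])
E
```

```text
pad [660.01171745  81.48995644] candle [660.00195883  81.38498704]
```

Emit:
servo_tool(
  plan=[
    [[0.02,0,0,0,0,0],[0.02,0,0,0,0,0],[0.015,0,0,0,0,0],[0.01,0,0,0,0,0],[0.008,0,0,0,0,0],[0.007,0,0,0,0,0],[0.005,0,0,0,0,0],[0,0,0,0,0,0],[0,0,0,0,0,0]],
  ],
)

```text
t: 31.8
ee_pos: [659.2, 81.0, 130.8]
eef_rot: [46.2, 90.0, -49.8]
ft_force: [-1.7, 0.1, 6.0]
grip_width: 44.1
```

Contact (6 N). Release and retract.

Emit:
servo_tool(
  plan=[
    [[0,0,0,0,0,0],[0,0,0,0,0,0],[0,0,0,0,0,0],[0,0,0,0,0,0],[0,0,0,0,0,0],[0,0,0,0,0,0],[0,0,0,0,0,0],[0,0,0,0,0,0]],
  ],
  jaw=0,
)

```text
t: 32.6
ee_pos: [659.2, 80.9, 130.0]
eef_rot: [-25.2, 90.0, -121.1]
ft_force: [-0.0, 0.5, 0.1]
grip_width: 85.4
```

Emit:
servo_tool(
  plan=[
    [[-0.03,0,0,0,0,0],[-0.08,0,0,0,0,0],[-0.16,0,0,0,0,0],[-0.22,0,0,0,0,0],[-0.22,0,0,0,0,0],[-0.22,0,0,0,0,0],[-0.2,0,0,0,0,0],[-0.12,0,0,0,0,0],[-0.06,0,0,0,0,0],[0,0,0,0,0,0]],
  ],
)

```text
t: 33.6
ee_pos: [659.5, 81.0, 288.0]
eef_rot: [101.3, 89.9, 5.3]
ft_force: [0.4, -0.7, -0.0]
grip_width: 85.3
```

```bash
python3 - <<'E'
from h import *
goto(471,-69,290)
c=capture('side');cv2.imwrite('pics/s15.png',cv2.resize(c['img'][140:290,240:420,::-1],None,fx=4,fy=4,interpolation=cv2.INTER_CUBIC))
E
```

```text
t 33.6 pos [659.5  81.  288. ] F [ 0.4 -0.7 -0. ] w 85.3 total shift [-0.019 -1.432  1.406] turn [-0.01 -0.   -0.02]
```

View pics/s15.png

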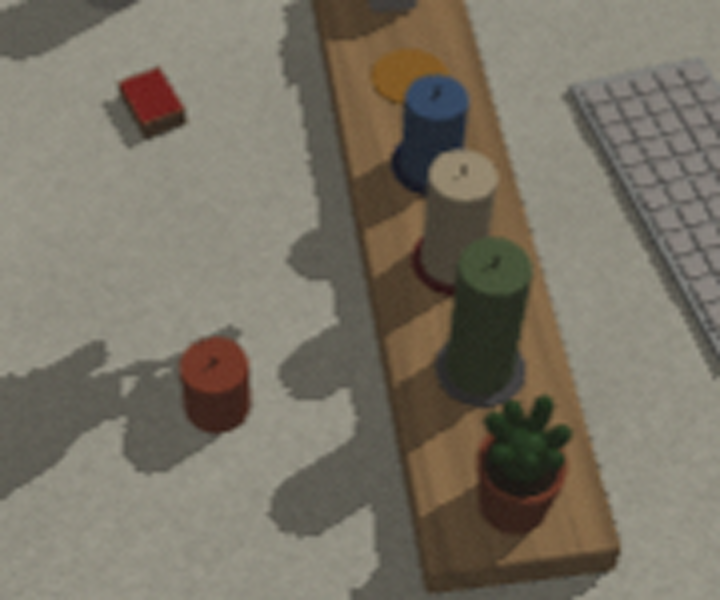

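Three are standing upright. Terracotta next.

Emit:
servo_tool(
  plan=[
    [[0,-0.04,0.04,0,0,0],[0,-0.1,0.1,0,0,0],[0,-0.16,0.155,0,0,0],[0,-0.2,0.195,0,0,0],[0,-0.21,0.205,0,0,0],[0,-0.21,0.205,0,0,0],[0,-0.2,0.195,0,0,0],[0,-0.16,0.155,0,0,0],[0,-0.1,0.1,0,0,0],[0,-0.05,0.05,0,0,0],[0,0,0,0,0,0],[0,0,0,0,0,0]],
  ],
)

```text
t: 34.85
ee_pos: [471.8, -67.7, 287.1]
eef_rot: [143.1, 89.9, 47.2]
ft_force: [-0.2, -0.4, 0.2]
grip_width: 85.0
```

```bash
python3 - <<'E'
from h import *
goto(471,-69,84)
c=capture('wrist');cv2.imwrite('pics/w16.png',c['img'][:,:,::-1]);np.save('w16.npy',c,allow_pickle=True)
print(proj(c,[471,-69,50]))
c=capture('top');cv2.imwrite('pics/t16.png',cv2.resize(c['img'][120:260,200:400,::-1],None,fx=4,fy=4,interpolation=cv2.INTER_CUBIC))
E
```

```text
t 34.85 pos [471.8 -67.7 287.1] F [-0.2 -0.4  0.2] w 85.0 total shift [ 1.692 -0.007  0.013] turn [-0.01 -0.01 -0.01]
[320.57839923 180.15878905]
```

View pics/w16.png

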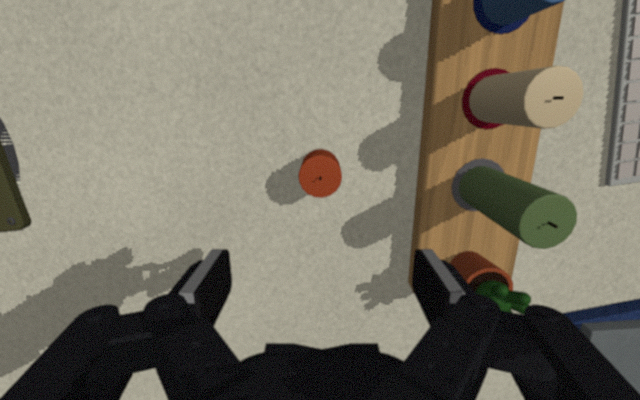

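View pics/t16.png

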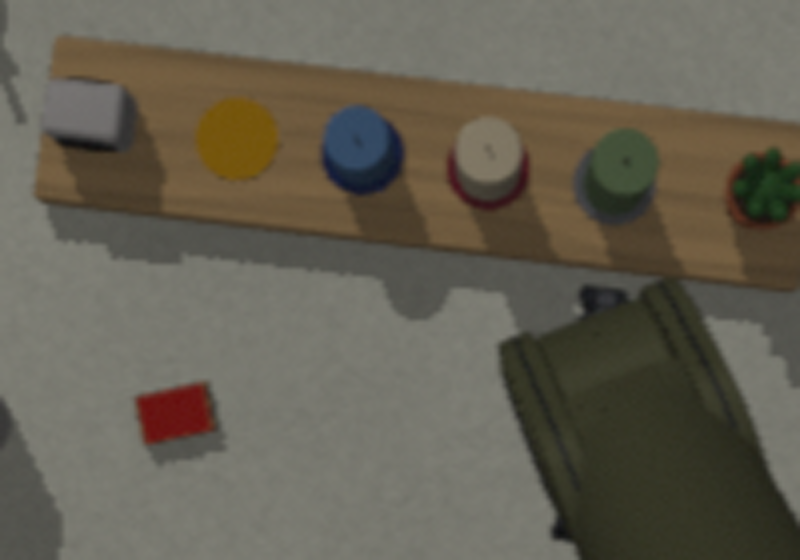

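Terracotta top is at about (320,175), and the TCP is already over it.

Emit:
servo_tool(
  plan=[
    [[0.07,-0.007,0,0,0,0],[0.16,0,0,0,0,0],[0.2,0,0,0,0,0],[0.2,0,0,0,0,0],[0.2,0,0,0,0,0],[0.2,0,0,0,0,0],[0.19,0,0,0,0,0],[0.17,0,0,0,0,0],[0.14,0,0,0,0,0],[0.1,0,0,0,0,0],[0.05,0,0,0,0,0],[0,0,0,0,0,0],[0,0,0,0,0,0]],
  ],
)

```text
t: 36.25
ee_pos: [470.5, -68.1, 85.7]
eef_rot: [104.5, 90.0, 8.5]
ft_force: [-0.3, 0.8, -0.3]
grip_width: 85.4
```

Emit:
servo_tool(
  plan=[
    [[0,0,0,0,0,0],[0,0,0,0,0,0],[0,0,0,0,0,0],[0,0,0,0,0,0],[0,0,0,0,0,0],[0,0,0,0,0,0],[0,0,0,0,0,0],[0,0,0,0,0,0],[0,0,0,0,0,0]],
  ],
  jaw=1,
  squeeze=30,
)

```text
t: 37.15
ee_pos: [470.5, -68.4, 86.2]
eef_rot: [81.9, 89.9, -14.0]
ft_force: [-0.1, 0.2, 5.7]
grip_width: 44.3
```

```bash
python3 - <<'E'
from h import *
goto(668.4,170.2,285)
c=capture('wrist');cv2.imwrite('pics/w17.png',c['img'][:,:,::-1]);np.save('w17.npy',c,allow_pickle=True)
E
```

```text
t 37.15 pos [470.5 -68.4  86.2] F [-0.1  0.2  5.7] w 44.3 total shift [-1.655  1.435 -2.148] turn [-0.01  0.   -0.01]
```

View pics/w17.png

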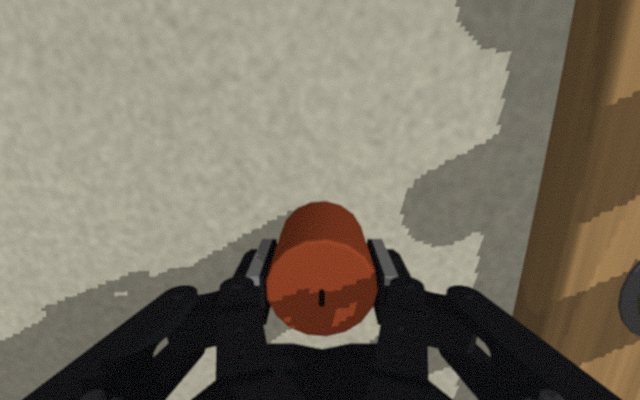

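Held at 44.3 mm. Lift and carry.

Emit:
servo_tool(
  plan=[
    [[-0.02,0,0,0,0,0],[-0.05,0,0,0,0,0],[-0.1,0,0,0,0,0],[-0.17,0,0,0,0,0],[-0.23,0,0,0,0,0],[-0.25,0,0,0,0,0],[-0.25,0,0,0,0,0],[-0.23,0,0,0,0,0],[-0.18,0,0,0,0,0],[-0.11,0,0,0,0,0],[-0.05,0,0,0,0,0],[0,0,0,0,0,0]],
  ],
)

```text
t: 38.4
ee_pos: [470.3, -68.4, 283.0]
eef_rot: [76.5, 89.9, -19.5]
ft_force: [-0.3, 0.7, -0.8]
grip_width: 44.6
```

Emit:
servo_tool(
  plan=[
    [[0,0.03,-0.045,0,0,0],[0,0.07,-0.105,0,0,0],[0,0.11,-0.165,0,0,0],[0,0.15,-0.225,0,0,0],[0,0.16,-0.24,0,0,0],[0,0.16,-0.24,0,0,0],[0,0.16,-0.24,0,0,0],[0,0.16,-0.24,0,0,0],[0,0.15,-0.225,0,0,0],[0,0.13,-0.195,0,0,0],[0,0.09,-0.13,0,0,0],[0,0.05,-0.075,0,0,0],[0,0.025,-0.035,0,0,0],[0,0,0,0,0,0],[0,0,0,0,0,0]],
  ],
)

```text
t: 39.9
ee_pos: [669.3, 171.4, 281.8]
eef_rot: [-41.3, 89.9, -137.3]
ft_force: [0.6, -0.7, -0.3]
grip_width: 44.4
```

```bash
python3 - <<'E'
from h import *
goto(668.6,170.2,128)
E
```

```text
t 39.9 pos [669.3 171.4 281.8] F [ 0.6 -0.7 -0.3] w 44.4 total shift [ 1.282 -0.004  0.009] turn [-0.01  0.01  0.01]
```

Emit:
servo_tool(
  plan=[
    [[0.05,-0.004,0.008,0,0,0],[0.1,0,0,0,0,0],[0.16,0,0,0,0,0],[0.18,0,0,0,0,0],[0.18,0,0,0,0,0],[0.17,0,0,0,0,0],[0.16,0,0,0,0,0],[0.13,0,0,0,0,0],[0.09,0,0,0,0,0],[0.05,0,0,0,0,0],[0.01,0,0,0,0,0],[0,0,0,0,0,0],[0,0,0,0,0,0]],
  ],
)

```text
t: 41.2
ee_pos: [669.7, 170.9, 129.8]
eef_rot: [114.6, 89.9, 18.6]
ft_force: [-0.2, 0.2, -0.2]
grip_width: 44.4
```

```bash
python3 - <<'E'
from h import *
goto(668.6,170.2,117.8)
c=capture('wrist');cv2.imwrite('pics/w18.png',c['img'][:,:,::-1]);np.save('w18.npy',c,allow_pickle=True)
E
```

```text
t 41.2 pos [669.7 170.9 129.8] F [-0.2  0.2 -0.2] w 44.4 total shift [ 0.1   -0.008  0.007] turn [-0.01 -0.01 -0.02]
```

View pics/w18.png

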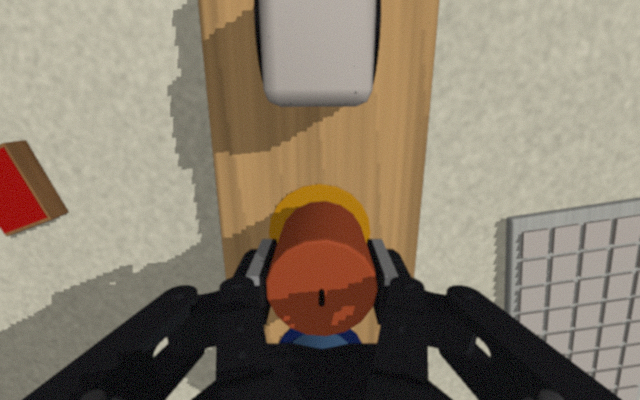

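Pad spans x 269–370 (centre 319.5) with its far edge at 184. The candle base is at about 321 with its far edge at 202.

```bash
python3 - <<'E'
from h import *
c=np.load('w18.npy',allow_pickle=True).item()
print('pad',onz(c,(319.5,184),32)-[3.1,29.85],'candle',onz(c,(321,202),43.9)-[2.3,22.4])
E
```

```text
pad [668.88880514 171.58967115] candle [669.81422597 172.34612294]
```

Emit:
servo_tool(
  plan=[
    [[0.02,-0.008,0.006,0,0,0],[0.02,0,0,0,0,0],[0.015,0,0,0,0,0],[0.012,0,0,0,0,0],[0.01,0,0,0,0,0],[0.008,0,0,0,0,0],[0.007,0,0,0,0,0],[0.005,0,0,0,0,0],[0,0,0,0,0,0],[0,0,0,0,0,0]],
  ],
)

```text
t: 42.25
ee_pos: [668.1, 170.1, 118.3]
eef_rot: [51.5, 90.0, -44.4]
ft_force: [-3.0, -1.1, 6.7]
grip_width: 44.3
```

Contact. Release, retract up.

Emit:
servo_tool(
  plan=[
    [[0,0,0,0,0,0],[0,0,0,0,0,0],[0,0,0,0,0,0],[0,0,0,0,0,0],[0,0,0,0,0,0],[0,0,0,0,0,0],[0,0,0,0,0,0],[0,0,0,0,0,0]],
  ],
  jaw=0,
)

```text
t: 43.05
ee_pos: [668.1, 170.0, 117.1]
eef_rot: [22.2, 90.0, -73.8]
ft_force: [0.4, 1.1, -0.4]
grip_width: 85.3
```

Emit:
servo_tool(
  plan=[
    [[-0.03,0,0,0,0,0],[-0.08,0,0,0,0,0],[-0.16,0,0,0,0,0],[-0.22,0,0,0,0,0],[-0.24,0,0,0,0,0],[-0.24,0,0,0,0,0],[-0.22,0,0,0,0,0],[-0.16,0,0,0,0,0],[-0.08,0,0,0,0,0],[0,0,0,0,0,0]],
  ],
)

```text
t: 44.05
ee_pos: [668.7, 170.4, 290.7]
eef_rot: [114.4, 89.8, 18.5]
ft_force: [-0.3, 0.0, -0.1]
grip_width: 85.2
```

Emit:
servo_tool(
  plan=[
    [[0,-0.1,0,0,0,0],[0,-0.2,0,0,0,0],[0,-0.25,0,0,0,0],[0,-0.25,0,0,0,0],[0,-0.25,0,0,0,0],[0,-0.25,0,0,0,0],[0,-0.2,0,0,0,0],[0,-0.1,0,0,0,0],[0,0,0,0,0,0],[0,0,0,0,0,0]],
  ],
)

```text
t: 45.05
ee_pos: [477.5, 189.7, 288.3]
eef_rot: [-27.7, 90.0, -123.7]
ft_force: [-0.6, -0.5, 0.3]
grip_width: 85.3
```

```bash
python3 - <<'E'
from h import *
s=sense();print(s['t'],s['ee_pos'],s['ft_force'])
c=capture('top');cv2.imwrite('pics/t19.png',cv2.resize(c['img'][120:260,160:360,::-1],None,fx=4,fy=4,interpolation=cv2.INTER_CUBIC))
c=capture('side');cv2.imwrite('pics/s19.png',cv2.resize(c['img'][90:290,230:420,::-1],None,fx=3,fy=3,interpolation=cv2.INTER_CUBIC))
E
```

```text
45.05 [477.4691873  189.73743473 288.28929444] [-0.57854182 -0.53538933  0.31825755]
```

View pics/t19.png

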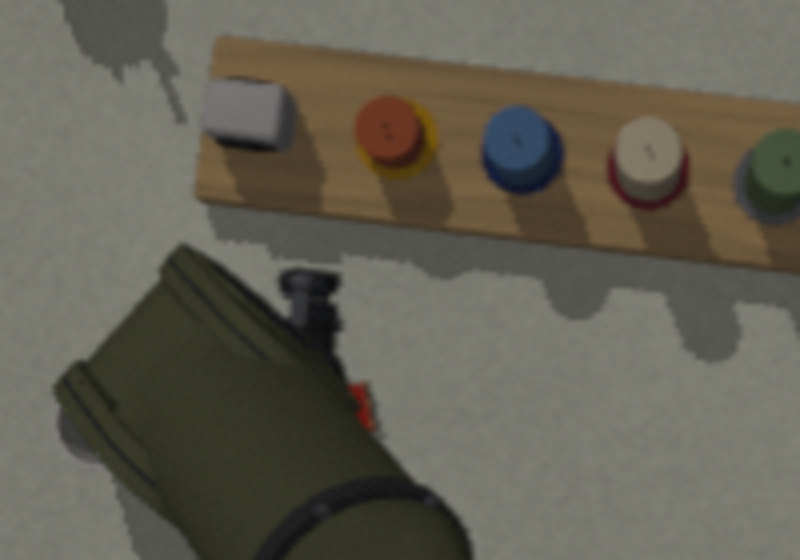

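View pics/s19.png

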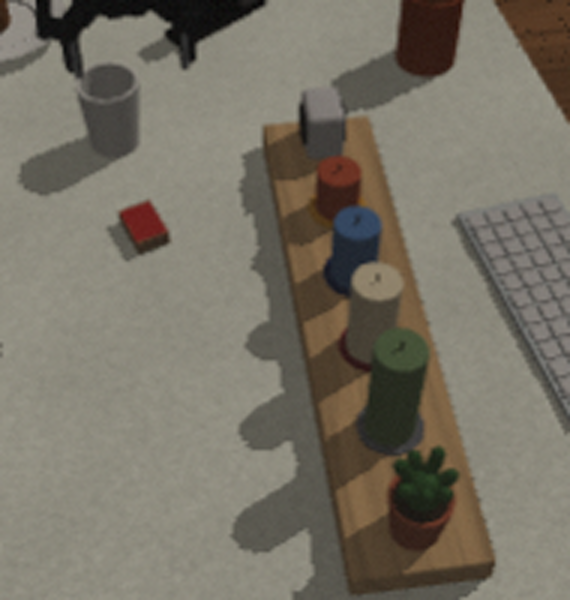

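```bash
python3 - <<'E'
from h import *
T=capture('top')
f=lambda p,z:onz(T,((p[0]+.5)/4-.5+160,(p[1]+.5)/4-.5+120),z).round(1)
print('terra',f((389,131.5),82),'pad',f((397.5,139),32))
print('blue',f((519,141),102),'pad',f((522.5,153.5),32))
E
```

```text
terra [662.8 168.4] pad [665.7 168.9]
blue [654.7  78.1] pad [656.9  80.1]
```

```bash
python3 - <<'E'
from h import *
S=capture('side')
f=lambda p,z:onz(S,((p[0]+.5)/3-.5+230,(p[1]+.5)/3-.5+90),z).round(1)
print('terra',f((338.5,172.5),82),'blue',f((357,224),102),'ivory',f((376.5,282),122),'sage',f((400,350),142))
cv2.imwrite('pics/s20.png',cv2.resize(S['img'][120:200,310:390,::-1],None,fx=7,fy=7,interpolation=cv2.INTER_CUBIC))
T=capture('top');print(sense()['t'])
cv2.imwrite('pics/t20.png',cv2.resize(T['img'][130:180,230:340,::-1],None,fx=7,fy=7,interpolation=cv2.INTER_CUBIC))
E
```

```text
terra [667.6 169.7] blue [658.8  79.6] ivory [649.   -8.7] sage [639.7 -97.9]
45.3
```

View pics/t20.png

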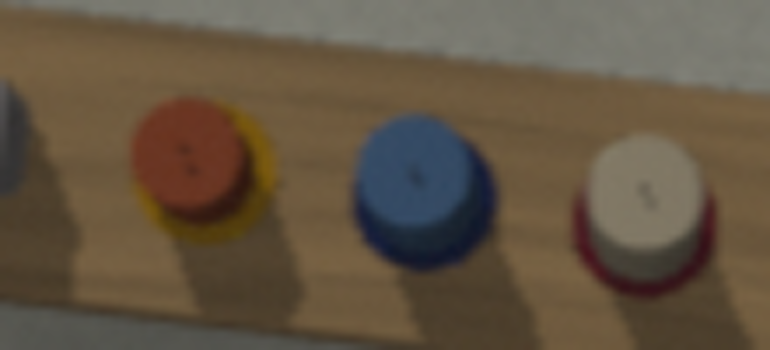

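View pics/s20.png

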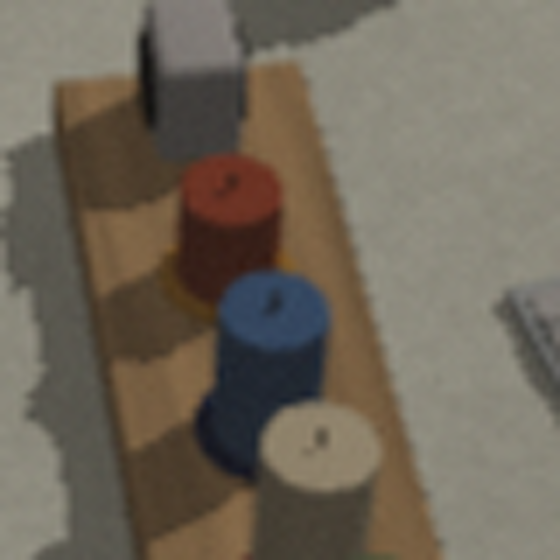

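```bash
python3 -c "
from workcell import close_job
print(close_job())"
```

```text
the job is handed in; nothing more can be done
None
```

The four candles now stand upright in height order along the ledge, and I handed the job in at about 45 s. `close_job` gives no verdict, so this rests on my own checks.

| Candle | Pad | Position |
|---|---|---|
| Sage (tallest) | Grey | Next to the plant |
| Ivory | Burgundy | Second |
| Blue | Navy | Third |
| Terracotta (shortest) | Mustard | Clock end |

- **Centring:** In the last side picture, all four candles measured within about 2 mm of their pad centres. The mustard centre there was extrapolated, not measured.
- **Disagreement:** The top camera put terracotta and blue about 3 mm toward the robot from their pad centres. The cameras disagree with each other by about 3 mm anyway, so I left them as they were.
- **Setting down:** Each candle met its pad at about 2–7 N before I let go. The gripper was well clear of everything at the end.
- **Tumbler:** I never touched it, and it is upright in the final picture. I did not measure its position afterwards.

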